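# Refit the screw-in filler plug of an oil reservoir

### The job

The oil reservoir has been topped up: take the brass filler plug by its red handle, stand it in the open filler neck, and under light pressure turn it backwards (anticlockwise from above) until it drops into the start of the thread. Then screw it in clockwise until its flange is fully home on the neck, without forcing or jamming it at any time. Let go of it and leave the other things on the table where they are.

Things in the scene. Friction and masses are not known exactly. Their poses are not given: they have to be found in the camera images.
- reservoir: green steel oil reservoir, 170x135x50 mm, bolted down; in the middle of its top an upright steel filler neck, outside diameter 72 mm, bore 56 mm, mouth 90 mm above the table. Origin: centre of the underside, z up, x along the long side. In the neck sits a female thread with four equal starts 90 degrees apart; oily, low friction; its turn angle is random, unrelated to the reservoir's yaw.
- neck_mouth (a point): centre of the neck's mouth, on the neck's axis, at the height of its rim, 90 mm above the table; z up
- thread_ledge (a point): on the neck's axis, 9 mm below the mouth, level with the tops of the four thread ledges. Seen from above, each quarter is, going anticlockwise: a level ledge 49 degrees long; a gap 34 degrees wide (thread start); a 3 mm stop, 4.5 mm higher than the ledges. Lugs on the ledges slide anticlockwise (at most 1.4 rad), drop 12 mm at the gap, then meet the stop; clockwise they meet the stop at once.
- thread_start (a point): on the neck's axis, 21 mm below the mouth: level of the lugs' undersides once dropped. From there the right-hand thread runs clockwise under the ledge: 0.7 to 1.1 rad of clockwise turn, sinking 7.3 mm per rad once it bites, takes the plug home; a hard stop ends the turn 0.1 rad after the flange is down. Turn against a stop with at most 0.4 N m. The thread has 1.7 mm of vertical play.
- plug: brass filler plug, about 0.34 kg, 80 mm high, standing upright; origin: centre of the underside, z up. Going up: tapered nose, diameter 34 to 40 mm over 7 mm; shaft 40 mm; four round steel thread lugs 7 mm thick along plug +x, -x, +y, -y, reaching 25 mm from the axis, undersides 8 mm above the origin; flange diameter 68 mm, 34 to 40 mm above the origin; red handle bar on a sprung stem.
- plug_seat (a point): on the plug's axis at the underside of its flange, 34 mm above the plug's origin; it lies 17 mm above neck_mouth while the lugs rest on the ledges, 5 mm above when they have dropped into the thread start, level with neck_mouth (0 mm) when the plug is home
- handle_bar (a point): centre of the red handle bar, 66 mm above the plug's origin; bar 50 mm long (plug x), 14 mm wide (plug y), 28 mm high; grasp across its width; 12 mm free between bar and flange. Sprung: pushed down it sinks up to 7 mm towards the flange (1.5 N to start, then 0.5 N per mm), then is solid; in twist its rubber bush gives 0.33 rad per N m.
- oil_can: dark oil can with long spout, about 72x131x161 mm, bystander; origin: centre of the underside
- tin_red: red tin, diameter 76 mm, 52 mm high, bystander; origin: centre of the underside
- masking_tape: roll of cream masking tape lying flat, diameter 96 mm, 25 mm high, bystander; origin: centre of the underside
- sand_block: tan cork sanding block, 54x94x27 mm, bystander; origin: centre of the underside
Not all that is in view belongs to the job. Several things have the shape of the plug; the one meant has the colours described above.

How it is judged:
By the outcome, as a careful person would: the job done as asked, in the order asked, and still so for the second after the job is handed in, with the robot touching nothing.
It also fails if it takes over 72 s, if anything falls off the work surface, if the arm or the gripper's body presses on something with over 40 N, if the wrist force passes 120 N, or if a joint passes its speed limit or range.

### The arm

A 6-joint arm with a two-finger parallel gripper is mounted at the origin on a cart in front of the work surface, level with it; the furniture and walls round the work are solid. World frame = base frame: x ahead of the robot, y to its left, z up, the work surface at z = 0. Lengths are in m, angles in rad, forces in N, time in s.
With the tool pointing down it reaches from about 0.35 to 0.85 m from the base axis. Payload 8.1 kg.
Tool frame: the origin (TCP) lies at the centre of the arm's flange, where the gripper is bolted on; the fingertips stand 186 mm ahead of it and the grasp point (between the pads) lies 167 mm ahead of it; z points along the fingers, y is the line along which they close (so a half turn about z gives the same grasp; the last joint's range is limited). The gripper opens to 93 mm and grips with 3 to 60 N. Pads are 15 mm wide; open, the fingers measure 128 mm over their backs; the gripper's body (75 mm by 188 mm) begins 65 mm behind the grasp point.
Start: joints at [1.253, 0.13, 1.488, -0, 1.523, -0.085], TCP at [0.138, 0.584, 0.405] pointing down, gripper open.
Joint ranges: [-2.96, 2.96], [-0.89, 2.26], [0.02, 2.5], [-1.34, 4.48], [0, 2.73], [-2.66, 2.66]. Speed limits (rad/s): [2.39, 2.39, 2.79, 3.14, 3.14, 3.14].

### API

Orientations are given as a rotation vector (axis times angle).
In Python, from plant import robot gives the robot as it stands.
- The arm moves only by the tool apply_moves, never from a script. Its argument "series" is a list of rows, each a list of 2 entries, a list of its own where there are three numbers: the shift along the tool's x, y, z in mm, then the turn, a rotation vector about the tool's x, y, z in rad. A call has 1 to 12 rows; each row shifts and turns the commanded pose from where the row before left it, along the tool's axes as they then stand; what a row does not reach is not made up. A row lasts 1/12 s, in which the tool goes at most 41.7 mm and 7.16 degrees, less where a joint would pass 70% of its speed; a pose out of reach is approached as far as the arm can. A call is refused whole if a number of a shift passes 41.7 or a number of a turn 0.125, either way. A call with a gripper value outside its range is refused whole. "claw" is the opening, from 0 (shut) to 1 (fully open), set as the call begins (left out, the last holds). The fingers move at their own pace and stop on an object; "newtons" is the grip in N (left out, the last holds). Time passes only in rows, so rows that do not move let the fingers close. It gives the time, the measured TCP pose, the force, the opening and the grip force at its end, in the units of the state.
- robot.read_state(): the state, without advancing time (a new reading comes with each control period).
- robot.read_camera(name): name is "scene" or "top" or "wrist"; returns (picture, depth): 420x560x3 uint8, blue, green, red; 420x560 float32, m along the optical axis (not along the pixel's ray), 0 where there is no reading.
- robot.calibration(name): a dict with "fx", "fy", "cx", "cy" (pixels), "D" ([k1, k2, p1, p2, k3] as OpenCV has them; the pictures are not rectified), "extrinsics" (4x4, takes a point from world to camera coordinates). Camera axes: x right, y down, z forward; pixel columns grow to the right and rows downward; lengths in m; the calibration is good to about 2 mm. A picture is of the moment at which its call begins: read the wrist's pose just before it. calibration takes no time and is no camera call; for the wrist camera it gives the pose at the moment of the call.
- robot.close_job(): hands the job in; it is judged then, once.
The state is a dict: "t": time; "q": joint angles; "dq": joint speeds; "joint_torque": joint torques, N m; "tool_pos": TCP position; "orientation": TCP orientation; "force": force on the tool from outside, world axes, zero at the start; "wrist_torque": the same for the moment, N m; "opening": finger opening in m; "gripper_force": force on a finger pad.
Only numpy, scipy, OpenCV 4.12 (cv2) and the standard library are available. Lean on these libraries where they do the work, as an engineer would, in place of code of your own. Each camera call takes 0.05 s, during which the arm holds its last target. There are 200 camera calls.

## Working session

There is one attempt and no reset: what is moved stays moved. The work goes in short steps, Python scripts to look and compute and a tool call to move; the robot and the scene stay as the last step left them, time stands still between calls to the robot, and variables do not carry over. Pictures are saved under pics/ and viewed, at most 10 in all, crops included, and the job is handed in when it is done.

Besides the shell and the picture viewer there is one more tool, called as a command line: name --argument value ..., lists and objects as JSON in quotes. apply_moves: Moves the arm, as the interface text tells. Its arguments: {"type":"object","properties":{"series":{"type":"array"},"claw":{"type":"number"},"newtons":{"type":"number"}},"required":["series"]}

```bash
ls; mkdir -p pics; cat > h.py <<'E'
import numpy as np, cv2
from plant import robot
def cal(n):
    c=robot.calibration(n); K=np.array([[c['fx'],0,c['cx']],[0,c['fy'],c['cy']],[0,0,1.]]); return K,np.array(c['D'],float),np.array(c['extrinsics'])
def ray(c,uv):
    K,D,E=c; p=cv2.undistortPoints(np.array(uv,float).reshape(-1,1,2),K,D).reshape(-1,2)
    d=np.c_[p,np.ones(len(p))]@E[:3,:3]; o=-E[:3,:3].T@E[:3,3]; return o,d
def onz(c,uv,z):
    o,d=ray(c,uv); return o+d*((z-o[2])/d[:,2])[:,None]
def deproj(c,uv,z):
    o,d=ray(c,uv); return o+d*np.array(z,float).reshape(-1,1)
def proj(c,P):
    K,D,E=c; r,_=cv2.Rodrigues(E[:3,:3]); return cv2.projectPoints(np.array(P,float).reshape(-1,1,3),r,E[:3,3],K,D)[0].reshape(-1,2)
E
python3 - <<'E'
from h import *
for n in('scene','top'):
    p,d=robot.read_camera(n); cv2.imwrite(f'pics/{n}0.png',p); np.savez(f'{n}0.npz',p=p,d=d)
    c=cal(n);print(n,c[0].round(1).tolist(),(-c[2][:3,:3].T@c[2][:3,3]).round(3))
print(robot.read_state())
E
```

```text
pics
scene [[439.5, 0.0, 277.9], [0.0, 439.5, 211.2], [0.0, 0.0, 1.0]] [ 0.006 -0.787  0.659]
top [[415.3, 0.0, 278.5], [0.0, 415.3, 210.3], [0.0, 0.0, 1.0]] [ 0.324 -0.017  1.117]
{'t': 0.1, 'q': array([ 1.25258316e+00,  1.31100041e-01,  1.48914707e+00,  6.71635359e-06,
        1.52300112e+00, -8.53608741e-02]), 'dq': array([ 0.00163403, -0.00109551, -0.00155555, -0.00021283,  0.00239955,
       -0.00067105]), 'joint_torque': array([ 1.30061337e-03, -5.61339462e+01, -4.93098629e+01,  7.69367558e-02,
        2.90804857e-02, -5.88943021e-05]), 'tool_pos': array([0.13834415, 0.5836291 , 0.40379629]), 'orientation': array([-3.64898844e-01, -3.11998730e+00,  2.54542333e-03]), 'force': array([ 0.02811351, -0.18723674, -0.45688187]), 'wrist_torque': array([-0.03825018,  0.0086822 , -0.01069911]), 'gripper_force': 0.0, 'opening': 0.09272996556449375}
```

View pics/top0.png

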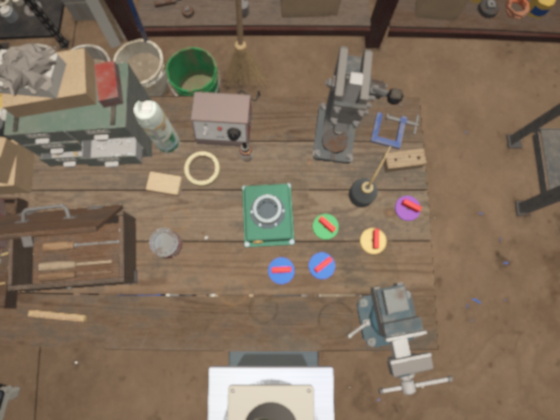

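View pics/scene0.png

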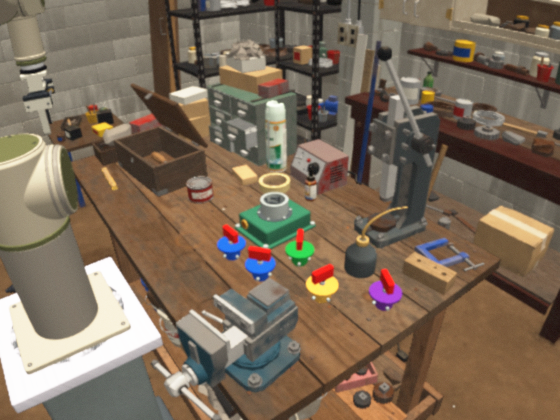

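The top view shows five plug-shaped things: green (326,226), yellow/brass (373,240), purple (408,208), blue (281,270) and blue (322,265). Only the one at (373,240) has a brass-coloured flange with a red handle. The reservoir neck is at (267,208). Next I'll measure these points and check the plug in a crop.

```bash
python3 - <<'E'
from h import *
f=np.load('top0.npz');p,d=f['p'],f['d'];c=cal('top')
cv2.imwrite('pics/crop0.png',cv2.resize(p[185:295,235:445],None,fx=3.8,fy=3.8,interpolation=cv2.INTER_CUBIC))
hsv=cv2.cvtColor(p,cv2.COLOR_BGR2HSV)
def blob(lo,hi,box):
    m=cv2.inRange(hsv,lo,hi);k=np.zeros_like(m);x0,y0,x1,y1=box;k[y0:y1,x0:x1]=m[y0:y1,x0:x1];return k
b=(352,220,394,262)
red=blob((0,150,80),(6,255,255),b)|blob((174,150,80),(180,255,255),b)
yel=blob((15,90,80),(32,255,255),b)
for n,m in(('red',red),('yel',yel)):
    v,u=np.nonzero(m); (cu,cv),r=cv2.minEnclosingCircle(np.c_[u,v].astype(np.float32)); print(n,len(u),u.mean(),v.mean(),cu,cv,r)
    zz=d[v,u];P=deproj(c,np.c_[u,v],zz);print(' z pct',np.percentile(P[:,2],[5,50,95]).round(4),'depth mean',P.mean(0).round(4))
    if n=='yel':print(' flange ctr',onz(c,[(cu,cv)],.040).round(4))
    else:
        t=P[P[:,2]>np.percentile(P[:,2],95)-.008]; print('top n',len(t),t.mean(0).round(4),'onz',onz(c,[(u.mean(),v.mean())],.08).round(4)); w,V=np.linalg.eigh(np.cov(t[:,:2].T)); print(np.sqrt(w),V[:,1],np.arctan2(V[1,1],V[0,1]))
# neck: points at height ~0.09
v,u=np.mgrid[170:260,235:305];u=u.ravel();v=v.ravel();P=deproj(c,np.c_[u,v],d[v,u]);k=(P[:,2]>.08)&(P[:,2]<.1);print('neck',k.sum(),P[k].mean(0).round(4),np.ptp(P[k],axis=0))
Q=P[k][:,:2].astype(np.float32);print(cv2.minEnclosingCircle(Q)); print('px',u[k].mean(),v[k].mean())
k=(P[:,2]>.04)&(P[:,2]<.06);print('res',cv2.minAreaRect(P[k][:,:2].astype(np.float32)))
# others
for n,(uu,vv) in dict(green=(326,226),blue2=(322,265),purple=(408,208),can=(365,192),tape=(201,168),block=(163,183),tin=(164,242)).items(): print(n,onz(c,[(uu,vv)],.04).round(3))
E
```

```text
red 41 374.3658536585366 239.09756097560975 375.0 238.5294189453125 8.529504776000977
 z pct [0.0662 0.079  0.0839] depth mean [ 0.4685 -0.2572  0.1033]
top n 35 [ 0.4679 -0.2563  0.1094] onz [[ 0.4721 -0.2628  0.08  ]]
[0.01105337 0.0491126 ] [-0.54599982  0.83778529] 2.1483783924160527
yel 602 373.62458471760795 244.5797342192691 377.9333190917969 245.93333435058594 21.307592391967773
 z pct [-0.0018  0.0388  0.0451] depth mean [ 0.464  -0.2713  0.0334]
 flange ctr [[ 0.4598 -0.2808  0.04  ]]
neck 348 [0.549  0.0099 0.0886] [0.07080325 0.06844992 0.01665771]
((0.5493251085281372, 0.00968852173537016), 0.03600465506315231)
px 266.5919540229885 208.54022988505747
res ((0.5235788226127625, 0.00809682160615921), (0.20160022377967834, 0.12009996175765991), 3.369873046875)
green [[ 0.513 -0.146  0.04 ]]
blue2 [[ 0.41  -0.133  0.04 ]]
purple [[ 0.562 -0.367  0.04 ]]
can [[ 0.605 -0.253  0.04 ]]
tape [[0.672 0.19  0.04 ]]
block [[0.63  0.292 0.04 ]]
tin [[0.469 0.28  0.04 ]]
```

View pics/crop0.png

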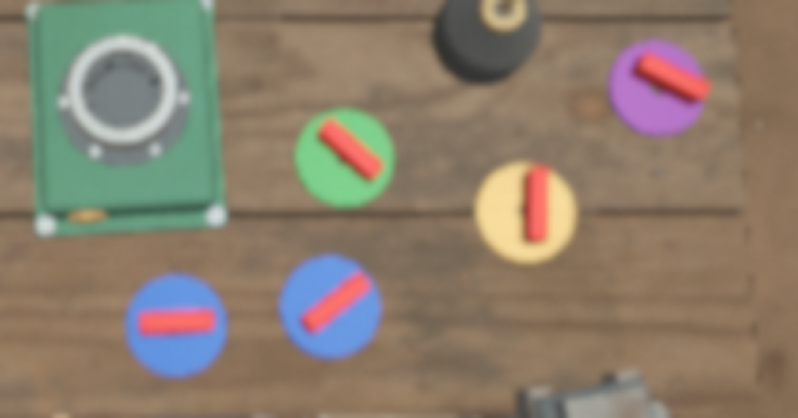

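The crop confirms it: the plug at crop (525,212) has a brass flange and a red handle, and the others are green, purple and blue. The neck is at about (0.549, 0.010). I'll write a row planner, then look into the neck with the wrist camera on the way.

```bash
cat >> h.py <<'E'
from scipy.spatial.transform import Rotation as R
def down(yaw): # tool x at yaw, z down
    c,s=np.cos(yaw),np.sin(yaw); return np.array([[c,s,0],[s,-c,0],[0,0,-1.]])
def plan(target,yaw,n,way=None,dyaw=None):
    s=robot.read_state(); p=s['tool_pos'].copy(); M=R.from_rotvec(s['orientation']).as_matrix()
    y0=np.arctan2(M[1,0],M[0,0]); dy=(yaw-y0+np.pi)%(2*np.pi)-np.pi if dyaw is None else dyaw
    print('from',p.round(4),'yaw',round(y0,4),'q6',s['q'][5].round(3),'t',s['t'])
    pts=[p]+([np.array(w) for w in way] if way else [])+[np.array(target,float)]
    L=np.r_[0,np.cumsum([np.linalg.norm(b-a) for a,b in zip(pts,pts[1:])])]
    rows=[]
    for i in range(1,n+1):
        q=np.array([np.interp(L[-1]*i/n,L,[x[k] for x in pts]) for k in range(3)])
        M2=down(y0+dy*i/n)
        a=(M.T@(q-p)*1000).round(1); w=R.from_matrix(M.T@M2).as_rotvec().round(3)
        rows.append([a.tolist(),w.tolist()]); p=p+M@a/1000; M=M@R.from_rotvec(w).as_matrix()
    for i in range(0,n,12): print(rows[i:i+12])
E
python3 - <<'E'
from h import *
E=cal('wrist')[2];s=robot.read_state();M=R.from_rotvec(s['orientation']).as_matrix()
print('cam in tool',M.T@(-E[:3,:3].T@E[:3,3]-s['tool_pos']),(M.T@E[:3,:3].T).round(2).tolist(),cal('wrist')[0][0,0])
plan([.549,.010,.40],0,24,dyaw=-2.909)
E
```

```text
cam in tool [ 7.23832381e-02 -1.21456682e-05  1.90735375e-02] [[0.0, -0.97, -0.26], [1.0, 0.0, 0.0], [-0.0, -0.26, 0.97]] 300.0928586453309
from [0.1383 0.5836 0.4038] yaw 2.9087 q6 -0.085 t 0.1
[[[-22.2, -19.3, 0.2], [-0.002, -0.0, 0.121]], [[-24.3, -16.5, 0.1], [0.0, -0.0, 0.121]], [[-26.1, -13.4, 0.2], [0.0, -0.0, 0.122]], [[-27.6, -10.2, 0.1], [0.0, -0.0, 0.121]], [[-28.6, -6.7, 0.2], [0.0, -0.0, 0.121]], [[-29.3, -3.3, 0.1], [0.0, -0.0, 0.121]], [[-29.3, 0.3, 0.2], [0.0, -0.0, 0.121]], [[-29.2, 3.9, 0.1], [0.0, -0.0, 0.122]], [[-28.4, 7.4, 0.2], [0.0, -0.0, 0.121]], [[-27.4, 10.7, 0.1], [0.0, -0.0, 0.121]], [[-25.9, 14.0, 0.2], [0.0, -0.0, 0.121]], [[-24.0, 17.0, 0.1], [0.0, -0.0, 0.122]]]
[[[-21.7, 19.8, 0.2], [-0.0, -0.0, 0.121]], [[-19.2, 22.2, 0.1], [-0.0, -0.0, 0.121]], [[-16.4, 24.4, 0.2], [-0.0, -0.0, 0.121]], [[-13.3, 26.2, 0.2], [-0.0, -0.0, 0.121]], [[-10.0, 27.7, 0.1], [-0.0, -0.0, 0.122]], [[-6.6, 28.6, 0.2], [-0.0, -0.0, 0.121]], [[-3.1, 29.2, 0.1], [-0.0, -0.0, 0.121]], [[0.5, 29.4, 0.2], [-0.0, -0.0, 0.121]], [[4.0, 29.1, 0.1], [-0.0, -0.0, 0.121]], [[7.5, 28.5, 0.2], [-0.0, -0.0, 0.122]], [[10.9, 27.3, 0.1], [-0.0, -0.0, 0.121]], [[14.1, 25.8, 0.2], [-0.0, -0.0, 0.121]]]
```

apply_moves --series '[[[-22, -19, 0], [0, 0, 0.121]], [[-24, -16.5, 0], [0, 0, 0.121]], [[-26, -13.5, 0], [0, 0, 0.122]], [[-27.5, -10, 0], [0, 0, 0.121]], [[-28.5, -7, 0], [0, 0, 0.121]], [[-29.5, -3.5, 0], [0, 0, 0.121]], [[-29.5, 0.5, 0], [0, 0, 0.121]], [[-29, 4, 0], [0, 0, 0.122]], [[-28.5, 7.5, 0], [0, 0, 0.121]], [[-27.5, 10.5, 0], [0, 0, 0.121]], [[-26, 14, 0], [0, 0, 0.121]], [[-24, 17, 0], [0, 0, 0.122]]]' --claw 1

```text
t: 1.1
tool_pos: [0.3436, 0.2957, 0.4044]
orientation: [-2.354, -2.081, 0.001]
force: [0.5, -0.3, 0.2]
opening: 0.0931
gripper_force: 0.0
```

apply_moves --series '[[[-21.5, 20, 0], [0, 0, 0.121]], [[-19, 22, 0], [0, 0, 0.121]], [[-16.5, 24.5, 0], [0, 0, 0.121]], [[-13.5, 26, 0], [0, 0, 0.121]], [[-10, 27.5, 0], [0, 0, 0.122]], [[-6.5, 28.5, 0], [0, 0, 0.121]], [[-3, 29, 0], [0, 0, 0.121]], [[0.5, 29.5, 0], [0, 0, 0.121]], [[4, 29, 0], [0, 0, 0.121]], [[7.5, 28.5, 0], [0, 0, 0.122]], [[11, 27.5, 0], [0, 0, 0.121]], [[14, 26, 0], [0, 0, 0.121]]]'

```text
t: 2.1
tool_pos: [0.5488, 0.0092, 0.4042]
orientation: [-3.141, 0.01, 0.001]
force: [-0.2, 0.5, 0.9]
opening: 0.0928
gripper_force: 0.0
```

apply_moves --series '[[[-36, 0, 30], [0, 0, 0]], [[-36, 0, 30], [0, 0, 0]], [[0, 0, 0], [0, 0, 0]], [[0, 0, 0], [0, 0, 0]]]'

```text
t: 2.43
tool_pos: [0.4807, 0.0106, 0.3456]
orientation: [-3.141, 0.001, 0.018]
force: [0.9, 0.7, 0.7]
opening: 0.0929
gripper_force: 0.0
```

```bash
python3 - <<'E'
from h import *
c=cal('wrist');p,d=robot.read_camera('wrist');np.savez('w1.npz',p=p,d=d,K=c[0],D=c[1],E=c[2])
v,u=np.mgrid[0:420,0:560];u=u.ravel();v=v.ravel();P=deproj(c,np.c_[u,v],d[v,u])
k=(P[:,2]>.084)&(P[:,2]<.096)&(np.hypot(P[:,0]-.549,P[:,1]-.01)<.06)
ctr,r=cv2.minEnclosingCircle(P[k][:,:2].astype(np.float32));print('rim',ctr,r,np.median(P[k][:,2]),u[k].mean(),v[k].mean())
# polar map of depth inside
C=np.array(ctr);a=np.arctan2(P[:,1]-C[1],P[:,0]-C[0]);rr=np.hypot(P[:,0]-C[0],P[:,1]-C[1])
for lo,hi in((.0195,.0225),(.0225,.0255)):
  out=[]
  for b in range(0,360,6):
    m=(rr>lo)&(rr<hi)&(((np.degrees(a))%360)//6==b//6);out.append(round(float(np.median(P[m][:,2]))*1000,0) if m.any() else None)
  print(lo,out)
uu,vv=proj(c,[[*C,.085]])[0];print(uu,vv)
x0,y0=int(uu)-65,int(vv)-60;cv2.imwrite('pics/w1.png',cv2.resize(p[max(y0,0):y0+120,max(x0,0):x0+130],None,fx=5,fy=5,interpolation=cv2.INTER_CUBIC))
E
```

```text
rim (0.5495253205299377, 0.00955958291888237) 0.03606543317437172 0.09064503643138952 280.15971776779986 122.86177036561898
0.0195 [53.0, 53.0, 53.0, 53.0, 64.0, 62.0, 64.0, 63.0, 59.0, 62.0, 59.0, 54.0, 65.0, 53.0, 53.0, 53.0, 53.0, 53.0, 61.0, 63.0, 64.0, 63.0, 53.0, 63.0, 66.0, 63.0, 66.0, 53.0, 53.0, 53.0, 53.0, 53.0, 53.0, 58.0, 59.0, 63.0, 63.0, 64.0, 64.0, 66.0, 61.0, 64.0, 66.0, 53.0, 54.0, 53.0, 53.0, 53.0, 54.0, 67.0, 62.0, 63.0, 61.0, 66.0, 63.0, 63.0, 65.0, 64.0, 53.0, 53.0]
0.0225 [70.0, 70.0, 69.0, 78.0, 86.0, 82.0, 82.0, 82.0, 82.0, 82.0, 82.0, 82.0, 82.0, 70.0, 70.0, 70.0, 70.0, 70.0, 85.0, 87.0, 82.0, 82.0, 81.0, 82.0, 82.0, 82.0, 82.0, 82.0, 70.0, 70.0, 70.0, 70.0, 70.0, 77.0, 85.0, 82.0, 82.0, 81.0, 82.0, 82.0, 82.0, 82.0, 82.0, 70.0, 70.0, 70.0, 70.0, 70.0, 85.0, 86.0, 82.0, 82.0, 82.0, 82.0, 82.0, 81.0, 82.0, 82.0, 70.0, 70.0]
280.23172100572026 125.59715180392114
```

View pics/w1.png

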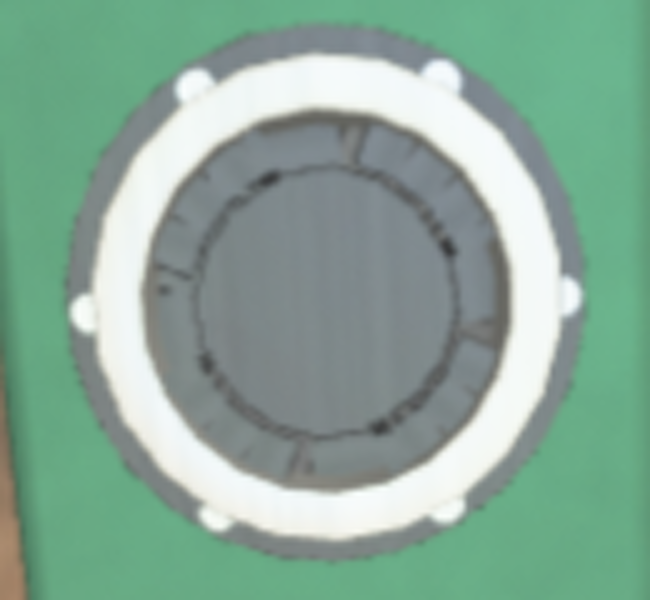

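The crop shows the rim centred at (328,297) with four stops at roughly 12, 3, 6 and 9 o'clock. In world angles modulo 90° anticlockwise from +x, depth gives: gap from -13° to 21°, stop from 21° to 28°, ledge from 28° to 77°. The neck centre is (0.5495, 0.0096). The lugs should therefore go in at about 52°. Next I'll look at the plug from above.

apply_moves --series '[[[-10, 35, 0], [0, 0, 0]], [[-10, 35, 0], [0, 0, 0]], [[-10, 35, 0], [0, 0, 0]], [[-10, 35, 0], [0, 0, 0]], [[-10, 35, 0], [0, 0, 0]], [[-10, 35, 0], [0, 0, 0]], [[-10, 35, 0], [0, 0, 0]], [[-8, 34, 0], [0, 0, 0]], [[0, 0, 0], [0, 0, 0]], [[0, 0, 0], [0, 0, 0]]]'

```text
t: 3.32
tool_pos: [0.407, -0.2709, 0.3542]
orientation: [3.138, -0.005, 0.006]
force: [-1.1, 0.7, 0.1]
opening: 0.0933
gripper_force: 0.0
```

```bash
cat > look.py <<'E'
from h import *
def look(name,G):
    c=cal('wrist');p,d=robot.read_camera('wrist');np.savez(name+'.npz',p=p,d=d,K=c[0],D=c[1],E=c[2])
    v,u=np.mgrid[0:420,0:560];u=u.ravel();v=v.ravel();P=deproj(c,np.c_[u,v],d[v,u]);B=p[v,u].astype(int)
    h=cv2.cvtColor(p,cv2.COLOR_BGR2HSV)[v,u]
    near=np.hypot(P[:,0]-G[0],P[:,1]-G[1])<.06
    red=near&((h[:,0]<8)|(h[:,0]>172))&(h[:,1]>140)&(P[:,2]>.072)&(P[:,2]<.09)
    fl=near&(P[:,2]>.035)&(P[:,2]<.045)
    rc=cv2.minAreaRect(P[red][:,:2].astype(np.float32));print('bar n',red.sum(),rc,'z',np.median(P[red][:,2]))
    w,V=np.linalg.eigh(np.cov(P[red][:,:2].T));print('bar dir',np.arctan(V[1,1]/V[0,1]),'mean',P[red].mean(0).round(4))
    ctr,r=cv2.minEnclosingCircle(P[fl][:,:2].astype(np.float32));print('flange',fl.sum(),ctr,r,np.median(P[fl][:,2]))
    return c,p
E
python3 - <<'E'
from look import *
c,p=look('w2',(.474,-.266));cv2.imwrite('pics/w2.png',p);print(robot.read_state()['tool_pos'])
E
```

```text
bar n 881 ((0.47376441955566406, -0.26757991313934326), (0.012923178263008595, 0.047877341508865356), 87.22034454345703) z 0.0807713562975459
bar dir -0.040577764099304706 mean [ 0.4737 -0.2676  0.0807]
flange 2987 (0.47376787662506104, -0.2680429518222809) 0.034036632627248764 0.04093970142587916
[ 0.40720848 -0.2695591   0.35371078]
```

View pics/w2.png

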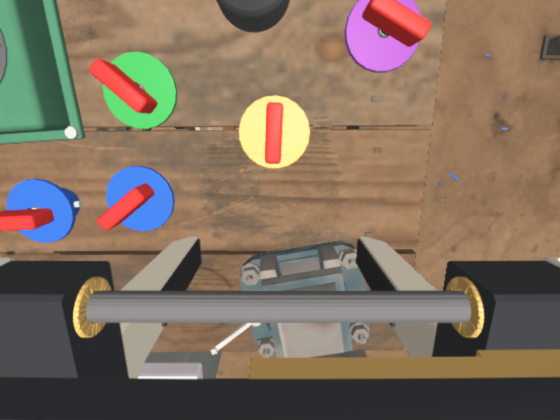

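The brass plug is at pixel (274,132). In world it is at (0.4738, -0.2678), bar yaw -0.045, and the sizes and heights match the description. I'll go down and grasp.

```bash
python3 - <<'E'
from h import *
plan([.4738,-.2678,.237],-.045,9,way=[[.4738,-.2678,.30]])
E
```

```text
from [ 0.4072 -0.2696  0.3537] yaw -0.0018 q6 0.883 t 3.3667
[[[12.8, -0.4, 10.4], [0.002, -0.003, 0.005]], [[12.9, -0.4, 10.4], [0.0, -0.0, 0.005]], [[12.8, -0.5, 10.3], [0.0, -0.0, 0.004]], [[12.8, -0.6, 10.4], [0.0, -0.0, 0.005]], [[12.9, -0.6, 10.4], [0.0, -0.0, 0.005]], [[2.3, -0.1, 15.3], [0.0, -0.0, 0.005]], [[0.0, 0.0, 16.6], [0.0, -0.0, 0.005]], [[0.0, 0.0, 16.5], [0.0, -0.0, 0.004]], [[-0.0, 0.0, 16.5], [0.0, -0.0, 0.005]]]
```

apply_moves --series '[[[22, -1, 18], [0, 0, 0.015]], [[22, -1, 18], [0, 0, 0.015]], [[22.5, -1, 18], [0, 0, 0.013]], [[0, 0, 10], [0, 0, 0]], [[0, 0, 10], [0, 0, 0]], [[0, 0, 0], [0, 0, 0]], [[0, 0, 0], [0, 0, 0]], [[0, 0, 0], [0, 0, 0]]]'

```text
t: 4.03
tool_pos: [0.4728, -0.2664, 0.2787]
orientation: [3.14, -0.067, 0.002]
force: [0.2, -0.3, 0.8]
opening: 0.093
gripper_force: 0.0
```

```bash
python3 - <<'E'
from look import *
look('w3',(.474,-.266))
plan([.4738,-.2678,.237],-.045,4)
E
```

```text
bar n 1543 ((0.47444409132003784, -0.2675454914569855), (0.013269436545670033, 0.04926459491252899), 88.0656509399414) z 0.08075432736385774
bar dir -0.04213020677374511 mean [ 0.4759 -0.2678  0.0805]
flange 4372 (0.4738416075706482, -0.26802149415016174) 0.0339716374874115 0.0410140417495639
from [ 0.4728 -0.2667  0.2789] yaw -0.0433 q6 1.006 t 4.0833
[[[0.2, 0.3, 10.5], [0.001, -0.002, 0.0]], [[0.3, 0.2, 10.5], [0.0, 0.0, 0.001]], [[0.3, 0.3, 10.5], [0.0, 0.0, 0.0]], [[0.2, 0.3, 10.4], [0.0, 0.0, 0.001]]]
```

apply_moves --series '[[[0.5, 0.5, 14], [0, 0, 0]], [[0.5, 0.5, 14], [0, 0, 0]], [[0, 0, 14], [0, 0, 0]], [[0, 0, 0], [0, 0, 0]], [[0, 0, 0], [0, 0, 0]]]'

```text
t: 4.5
tool_pos: [0.4734, -0.2676, 0.2358]
orientation: [-3.141, 0.068, 0.0]
force: [0.1, 0.2, 0.5]
opening: 0.0932
gripper_force: 0.0
```

apply_moves --series '[[[0, 0, 0], [0, 0, 0]], [[0, 0, 0], [0, 0, 0]], [[0, 0, 0], [0, 0, 0]], [[0, 0, 0], [0, 0, 0]], [[0, 0, 0], [0, 0, 0]], [[0, 0, 0], [0, 0, 0]], [[0, 0, 0], [0, 0, 0]], [[0, 0, 0], [0, 0, 0]]]' --claw 0 --newtons 40

```text
t: 5.17
tool_pos: [0.4737, -0.2675, 0.2353]
orientation: [-3.141, 0.068, 0.0]
force: [0.3, -1.0, 0.4]
opening: 0.0442
gripper_force: 0.0
```

```bash
python3 - <<'E'
from h import *
s=robot.read_state();print(s['tool_pos'],s['opening'],s['force'],s['wrist_torque'])
plan([.4738,-.2678,.347],-.045,4)
E
```

```text
[ 0.47367605 -0.26746669  0.23534579] 0.04417339659509828 [ 0.32854585 -0.95876918  0.38999969] [0.04704886 0.11016693 0.00558567]
from [ 0.4737 -0.2675  0.2353] yaw -0.0431 q6 1.006 t 5.1667
[[[0.0, 0.1, -27.9], [-0.0, 0.0, 0.0]], [[0.1, 0.1, -27.9], [-0.0, 0.0, 0.001]], [[-0.0, 0.0, -27.9], [-0.0, 0.0, 0.0]], [[0.0, 0.1, -28.0], [-0.0, 0.0, 0.001]]]
```

apply_moves --series '[[[0, 0, 0], [0, 0, 0]], [[0, 0, 0], [0, 0, 0]], [[0, 0, 0], [0, 0, 0]], [[0, 0, 0], [0, 0, 0]], [[0, 0, 0], [0, 0, 0]], [[0, 0, 0], [0, 0, 0]], [[0, 0, 0], [0, 0, 0]], [[0, 0, 0], [0, 0, 0]]]'

```text
t: 5.83
tool_pos: [0.4737, -0.2676, 0.2354]
orientation: [3.141, -0.068, 0.0]
force: [0.4, -1.1, -0.7]
opening: 0.0139
gripper_force: 40.0
```

apply_moves --series '[[[0, 0, -10], [0, 0, 0]], [[0, 0, -25], [0, 0, 0]], [[0, 0, -30], [0, 0, 0]], [[0, 0, -30], [0, 0, 0]], [[0, 0, -15], [0, 0, 0]], [[0, 0, 0], [0, 0, 0]]]'

```text
t: 6.33
tool_pos: [0.4747, -0.2681, 0.3505]
orientation: [3.137, -0.068, 0.01]
force: [0.3, -0.5, -3.4]
opening: 0.0135
gripper_force: 40.0
```

```bash
python3 - <<'E'
from h import *
s=robot.read_state();print(s['force'],s['wrist_torque'],s['opening'])
plan([.5495,.0096,.345],.90,12)
E
```

```text
[ 0.29492118 -0.534049   -3.4429317 ] [-0.05661451  0.07477115 -0.00709706] 0.0134516488699106
from [ 0.4747 -0.2681  0.3505] yaw -0.0431 q6 1.006 t 6.3333
[[[5.2, -23.4, 0.4], [0.004, -0.006, -0.079]], [[7.1, -22.9, 0.5], [0.0, -0.0, -0.078]], [[8.8, -22.3, 0.4], [0.0, -0.0, -0.079]], [[10.6, -21.5, 0.5], [0.0, -0.0, -0.078]], [[12.1, -20.6, 0.5], [0.0, -0.0, -0.079]], [[13.8, -19.6, 0.4], [0.0, -0.0, -0.079]], [[15.3, -18.5, 0.5], [0.0, -0.0, -0.078]], [[16.7, -17.2, 0.4], [0.0, -0.0, -0.079]], [[18.0, -15.8, 0.5], [0.0, -0.0, -0.078]], [[19.2, -14.4, 0.5], [0.0, -0.0, -0.079]], [[20.2, -12.9, 0.4], [0.0, -0.0, -0.079]], [[21.2, -11.1, 0.5], [0.0, -0.0, -0.078]]]
```

apply_moves --series '[[[5, -23.5, 0], [0, 0, -0.079]], [[7, -23, 0], [0, 0, -0.078]], [[9, -22.5, 0], [0, 0, -0.079]], [[10.5, -21.5, 0], [0, 0, -0.078]], [[12, -20.5, 0], [0, 0, -0.079]], [[14, -19.5, 0], [0, 0, -0.079]], [[15.5, -18.5, 0], [0, 0, -0.078]], [[16.5, -17, 0], [0, 0, -0.079]], [[18, -16, 0], [0, 0, -0.078]], [[19, -14.5, 0], [0, 0, -0.079]], [[20, -13, 0], [0, 0, -0.079]], [[21, -11, 0], [0, 0, -0.078]]]'

```text
t: 7.33
tool_pos: [0.5473, 0.0114, 0.3433]
orientation: [-2.825, -1.371, 0.004]
force: [0.3, 0.0, -4.9]
opening: 0.0138
gripper_force: 40.0
```

apply_moves --series '[[[0, 0, 0], [0, 0, 0]], [[0, 0, 0], [0, 0, 0]], [[0, 0, 0], [0, 0, 0]], [[0, 0, 0], [0, 0, 0]]]'

```text
t: 7.67
tool_pos: [0.5475, 0.0094, 0.3445]
orientation: [-2.83, -1.364, 0.002]
force: [0.1, -0.6, -3.3]
opening: 0.014
gripper_force: 40.0
```

```bash
python3 - <<'E'
from h import *
s=robot.read_state();c=cal('wrist');p,d=robot.read_camera('wrist');cv2.imwrite('pics/w4.png',p)
print(s['tool_pos'],s['orientation'],s['force'],s['wrist_torque'])
v,u=np.mgrid[0:420,0:560];u=u.ravel();v=v.ravel();P=deproj(c,np.c_[u,v],d[v,u])
T=s['tool_pos'];near=np.hypot(P[:,0]-T[0],P[:,1]-T[1])<.05
for zl,zh in((.08,.10),(.13,.17)):
    k=near&(P[:,2]>zl)&(P[:,2]<zh)
    if k.sum()>20: print(zl,k.sum(),np.percentile(P[k][:,2],[5,50,95]).round(4),P[k].min(0).round(4),P[k].max(0).round(4),cv2.minEnclosingCircle(P[k][:,:2].astype(np.float32)))
plan([.5495,.0096,.32],.90,2)
E
```

```text
[0.54752146 0.00939054 0.34446856] [-2.82961438e+00 -1.36373690e+00  2.45692553e-03] [ 0.07123669 -0.58435501 -3.28294907] [-0.05462033  0.12958488 -0.06830347]
0.08 1285 [0.0815 0.0904 0.0918] [ 0.5265 -0.012   0.08  ] [0.5855 0.0457 0.093 ] ((0.5520870685577393, 0.012478189542889595), 0.03538372740149498)
0.13 4139 [0.1487 0.15   0.1647] [ 0.5158 -0.0205  0.1445] [0.5813 0.0438 0.17  ] ((0.5475692749023438, 0.010202044621109962), 0.03384099900722504)
from [0.5476 0.0092 0.3448] yaw 0.898 q6 0.596 t 7.7167
[[[0.7, 0.6, 12.4], [-0.001, 0.001, -0.001]], [[0.8, 0.7, 12.4], [0.0, -0.0, -0.001]]]
```

View pics/w4.png

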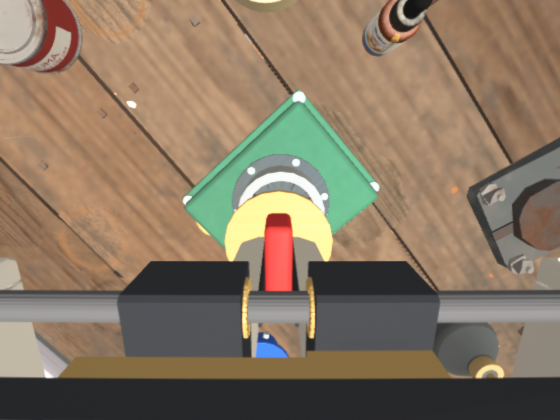

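The flange is at pixel (278,243), in world (0.5476, 0.0102), about 2 mm off the neck axis. The plug is held upright. I'll correct the offset and lower it.

apply_moves --series '[[[0.7, 1.9, 0], [0, 0, 0]], [[0, 0, 10], [0, 0, 0]], [[0, 0, 12], [0, 0, 0]], [[0, 0, 7], [0, 0, 0]], [[0, 0, 0], [0, 0, 0]], [[0, 0, 0], [0, 0, 0]]]'

```text
t: 8.22
tool_pos: [0.5493, 0.0094, 0.3149]
orientation: [-2.828, -1.365, 0.004]
force: [-0.4, -0.2, -3.0]
opening: 0.014
gripper_force: 40.0
```

```bash
cat > st.py <<'E'
from h import *
s=robot.read_state();M=R.from_rotvec(s['orientation']).as_matrix()
print('t',round(s['t'],2),'pos',s['tool_pos'].round(4),'yaw',round(float(np.arctan2(M[1,0],M[0,0])),3),'tilt',M[:2,2].round(4),'F',s['force'].round(1),'T',s['wrist_torque'].round(3),'q6',s['q'][5].round(3),'op',round(s['opening'],4))
E
python3 st.py
```

```text
t 8.22 pos [0.5493 0.0094 0.3149] yaw 0.9 tilt [-0.0027  0.0002] F [-0.4 -0.2 -3. ] T [-0.097  0.119 -0.03 ] q6 0.595 op 0.014
```

Expected ledge contact is at TCP z of about 0.308. I'll lower gently.

apply_moves --series '[[[0, 0, 2], [0, 0, 0]], [[0, 0, 2], [0, 0, 0]], [[0, 0, 1], [0, 0, 0]], [[0, 0, 1], [0, 0, 0]], [[0, 0, 1], [0, 0, 0]], [[0, 0, 1], [0, 0, 0]], [[0, 0, 0], [0, 0, 0]], [[0, 0, 0], [0, 0, 0]]]'

```text
t: 8.88
tool_pos: [0.5499, 0.0095, 0.3085]
orientation: [2.829, 1.366, 0.0]
force: [0.0, 0.3, -3.5]
opening: 0.0139
gripper_force: 40.0
```

```bash
python3 st.py
```

```text
t 8.88 pos [0.5499 0.0095 0.3085] yaw 0.9 tilt [ 0.0002 -0.    ] F [ 0.   0.3 -3.5] T [-0.117  0.147 -0.031] q6 0.595 op 0.0139
```

apply_moves --series '[[[0, 0, 1], [0, 0, 0]], [[0, 0, 1], [0, 0, 0]], [[0, 0, 1], [0, 0, 0]], [[0, 0, 0], [0, 0, 0]], [[0, 0, 0], [0, 0, 0]]]'

```text
t: 9.3
tool_pos: [0.55, 0.0095, 0.3058]
orientation: [2.829, 1.366, 0.001]
force: [-1.4, 0.3, 1.2]
opening: 0.0138
gripper_force: 40.0
```

```bash
python3 st.py
```

```text
t 9.3 pos [0.55   0.0095 0.3058] yaw 0.9 tilt [ 0.0006 -0.    ] F [-1.4  0.3  1.2] T [-0.011  0.524 -0.005] q6 0.595 op 0.0138
```

apply_moves --series '[[[0, 0, 1], [0, 0, 0]], [[0, 0, 0.5], [0, 0, 0]], [[0, 0, 0], [0, 0, -0.04]], [[0, 0, 0], [0, 0, -0.04]], [[0, 0, 0], [0, 0, -0.04]], [[0, 0, 0], [0, 0, -0.04]], [[0, 0, 0], [0, 0, -0.04]], [[0, 0, 0], [0, 0, 0]]]'

```text
t: 9.97
tool_pos: [0.5503, 0.0094, 0.3044]
orientation: [2.676, 1.644, 0.002]
force: [1.1, 0.1, 3.3]
opening: 0.0133
gripper_force: 40.0
```

```bash
python3 st.py
```

```text
t 9.97 pos [0.5503 0.0094 0.3044] yaw 1.102 tilt [ 0.0017 -0.0001] F [1.1 0.1 3.3] T [-0.015  0.005 -0.022] q6 0.393 op 0.0133
```

apply_moves --series '[[[-0.3, -0.4, 0], [0, 0, -0.04]], [[0, 0, 0], [0, 0, -0.04]], [[0, 0, 0], [0, 0, -0.04]], [[0, 0, 0], [0, 0, -0.04]], [[0, 0, 0], [0, 0, -0.04]], [[0, 0, 0], [0, 0, -0.04]], [[0, 0, 0], [0, 0, -0.04]], [[0, 0, 0], [0, 0, -0.04]], [[0, 0, 0], [0, 0, 0]]]'

```text
t: 10.72
tool_pos: [0.5495, 0.0093, 0.304]
orientation: [2.382, 2.048, 0.0]
force: [0.5, -0.3, 1.1]
opening: 0.0136
gripper_force: 40.0
```

```bash
python3 st.py
```

```text
t 10.72 pos [0.5495 0.0093 0.304 ] yaw 1.42 tilt [ 0.0006 -0.0003] F [ 0.5 -0.3  1.1] T [-0.193 -0.014  0.254] q6 0.074 op 0.0136
```

The force is falling and the moment now pulls anticlockwise, so the round lugs are tipping over the ledge edges. I'll keep turning under light pressure.

apply_moves --series '[[[0, 0, 0.3], [0, 0, -0.03]], [[0, 0, 0.3], [0, 0, -0.03]], [[0, 0, 0.3], [0, 0, -0.03]], [[0, 0, 0], [0, 0, 0]], [[0, 0, 0], [0, 0, 0]]]'

```text
t: 11.13
tool_pos: [0.5493, 0.0093, 0.3024]
orientation: [-2.291, -2.15, 0.001]
force: [2.1, 0.3, -3.9]
opening: 0.0139
gripper_force: 40.0
```

```bash
python3 st.py
```

```text
t 11.13 pos [0.5493 0.0093 0.3024] yaw 1.507 tilt [-0.0004 -0.0001] F [ 2.1  0.3 -3.9] T [-0.226 -0.33   0.039] q6 -0.013 op 0.0139
```

The lugs have dropped off the ledges and the plug now hangs freely. I'll turn a little further to mid-gap and follow it down to the thread start.

apply_moves --series '[[[0, 0, 0], [0, 0, -0.04]], [[0, 0, 1], [0, 0, -0.04]], [[0, 0, 1.5], [0, 0, 0]], [[0, 0, 1.5], [0, 0, 0]], [[0, 0, 1.5], [0, 0, 0]], [[0, 0, 1], [0, 0, 0]], [[0, 0, 0], [0, 0, 0]], [[0, 0, 0], [0, 0, 0]]]'

```text
t: 11.8
tool_pos: [0.5494, 0.0094, 0.2964]
orientation: [2.201, 2.242, -0.0]
force: [0.6, 0.6, -4.6]
opening: 0.0141
gripper_force: 40.0
```

```bash
python3 st.py
```

```text
t 11.8 pos [0.5494 0.0094 0.2964] yaw 1.589 tilt [-0. -0.] F [ 0.6  0.6 -4.6] T [-0.076  0.017  0.03 ] q6 -0.095 op 0.0141
```

apply_moves --series '[[[0, 0, 1], [0, 0, 0]], [[0, 0, 1], [0, 0, 0]], [[0, 0, 1], [0, 0, 0]], [[0, 0, 0.5], [0, 0, 0]], [[0, 0, 0], [0, 0, 0]], [[0, 0, 0], [0, 0, 0]]]'

```text
t: 12.3
tool_pos: [0.5495, 0.0094, 0.2933]
orientation: [2.2, 2.242, 0.0]
force: [-1.6, 0.6, 1.7]
opening: 0.0141
gripper_force: 40.0
```

```bash
python3 st.py
```

```text
t 12.3 pos [0.5495 0.0094 0.2933] yaw 1.59 tilt [ 0.0005 -0.    ] F [-1.6  0.6  1.7] T [-0.043  0.551  0.026] q6 -0.095 op 0.0141
```

The plug stands at the thread start, exactly 12 mm lower as expected. Now I'll screw it clockwise.

apply_moves --series '[[[0, 0, 0], [0, 0, 0.04]], [[0, 0, 0], [0, 0, 0.04]], [[0, 0, 0], [0, 0, 0.04]], [[0, 0, 0.3], [0, 0, 0.04]], [[0, 0, 0.3], [0, 0, 0.04]], [[0, 0, 0], [0, 0, 0]]]'

```text
t: 12.8
tool_pos: [0.5499, 0.0093, 0.2931]
orientation: [2.414, 2.008, 0.002]
force: [0.9, -0.1, 2.0]
opening: 0.0138
gripper_force: 40.0
```

```bash
python3 st.py
```

```text
t 12.8 pos [0.5499 0.0093 0.2931] yaw 1.388 tilt [ 0.0022 -0.0002] F [ 0.9 -0.1  2. ] T [-0.177 -0.128  0.023] q6 0.107 op 0.0138
```

apply_moves --series '[[[0, -0.3, 0.2], [0, 0, 0.04]], [[0, 0, 0.3], [0, 0, 0.04]], [[0, 0, 0.3], [0, 0, 0.04]], [[0, 0, 0.3], [0, 0, 0.04]], [[0, 0, 0.3], [0, 0, 0.04]], [[0, 0, 0], [0, 0, 0]]]'

```text
t: 13.3
tool_pos: [0.5494, 0.0094, 0.2914]
orientation: [2.602, 1.759, 0.002]
force: [1.5, 0.4, 2.6]
opening: 0.0136
gripper_force: 40.0
```

```bash
python3 st.py
```

```text
t 13.3 pos [0.5494 0.0094 0.2914] yaw 1.189 tilt [ 0.0013 -0.0001] F [1.5 0.4 2.6] T [-0.083 -0.021  0.034] q6 0.305 op 0.0136
```

apply_moves --series '[[[0, 0, 0.3], [0, 0, 0.04]], [[0, 0, 0.3], [0, 0, 0.04]], [[0, 0, 0.3], [0, 0, 0.04]], [[0, 0, 0.3], [0, 0, 0.04]], [[0, 0, 0.3], [0, 0, 0.04]], [[0, 0, 0], [0, 0, 0]]]'

```text
t: 13.8
tool_pos: [0.5493, 0.0094, 0.2897]
orientation: [2.764, 1.492, 0.001]
force: [-0.4, 0.1, 2.3]
opening: 0.0135
gripper_force: 40.0
```

```bash
python3 st.py
```

```text
t 13.8 pos [0.5493 0.0094 0.2897] yaw 0.99 tilt [ 0.0008 -0.    ] F [-0.4  0.1  2.3] T [-0.041  0.055 -0.013] q6 0.504 op 0.0135
```

apply_moves --series '[[[0, 0, 0.3], [0, 0, 0.04]], [[0, 0, 0.3], [0, 0, 0.04]], [[0, 0, 0.3], [0, 0, 0.04]], [[0, 0, 0.2], [0, 0, 0.03]], [[0, 0, 0], [0, 0, 0]]]'

```text
t: 14.22
tool_pos: [0.5492, 0.0094, 0.2886]
orientation: [2.868, 1.283, 0.001]
force: [0.6, -1.1, 2.0]
opening: 0.0139
gripper_force: 40.0
```

```bash
python3 st.py
```

```text
t 14.22 pos [0.5492 0.0094 0.2886] yaw 0.841 tilt [ 0.0005 -0.    ] F [ 0.6 -1.1  2. ] T [-0.054  0.108 -0.037] q6 0.653 op 0.0139
```

apply_moves --series '[[[0, 0, 0.2], [0, 0, 0.03]], [[0, 0, 0.2], [0, 0, 0.03]], [[0, 0, 0.2], [0, 0, 0.03]], [[0, 0, 0], [0, 0, 0]]]'

```text
t: 14.55
tool_pos: [0.5492, 0.0094, 0.2879]
orientation: [2.922, 1.153, 0.0]
force: [0.3, -0.2, 2.2]
opening: 0.0135
gripper_force: 40.0
```

```bash
python3 st.py
```

```text
t 14.55 pos [0.5492 0.0094 0.2879] yaw 0.751 tilt [ 0.0003 -0.    ] F [ 0.3 -0.2  2.2] T [-0.086  0.151  0.037] q6 0.743 op 0.0135
```

apply_moves --series '[[[0, 0, 0.2], [0, 0, 0.03]], [[0, 0, 0.1], [0, 0, 0.03]], [[0, 0, 0], [0, 0, 0]]]'

```text
t: 14.8
tool_pos: [0.5491, 0.0094, 0.2876]
orientation: [2.956, 1.065, 0.0]
force: [-0.2, -0.2, 1.9]
opening: 0.0138
gripper_force: 40.0
```

```bash
python3 st.py; cat > fl.py <<'E'
from h import *
c=cal('wrist');p,d=robot.read_camera('wrist');h=cv2.cvtColor(p,cv2.COLOR_BGR2HSV)
v,u=np.mgrid[0:420,0:560];u=u.ravel();v=v.ravel();P=deproj(c,np.c_[u,v],d[v,u]);H=h[v,u]
k=(H[:,0]>18)&(H[:,0]<34)&(H[:,1]>140)&(np.hypot(P[:,0]-.5495,P[:,1]-.0096)<.033)&(P[:,2]>.08)&(P[:,2]<.12)
g=(H[:,0]>60)&(H[:,0]<90)&(H[:,1]>80)&(np.hypot(P[:,0]-.5495,P[:,1]-.0096)<.1)&(P[:,2]>.04)&(P[:,2]<.06)
n=(H[:,1]<40)&(np.abs(np.hypot(P[:,0]-.5495,P[:,1]-.0096)-.035)<.0012)&(P[:,2]>.08)&(P[:,2]<.1)
print('flange top z',k.sum(),np.percentile(P[k][:,2],[10,50,90]).round(4),'plane',np.linalg.lstsq(np.c_[P[k][:,:2]-P[k][:,:2].mean(0),np.ones(k.sum())],P[k][:,2],rcond=None)[0].round(4),'res top',np.median(P[g][:,2]),'rim',n.sum(),np.median(P[n][:,2]) if n.any() else None)
E
python3 fl.py
```

```text
t 14.8 pos [0.5491 0.0094 0.2876] yaw 0.691 tilt [0.0003 0.    ] F [-0.2 -0.2  1.9] T [-0.002  0.096  0.055] q6 0.803 op 0.0138Traceback (most recent call last):
  File "fl.py", line 7, in <module>
    print('flange top z',k.sum(),np.percentile(P[k][:,2],[10,50,90]).round(4),'plane',np.linalg.lstsq(np.c_[P[k][:,:2]-P[k][:,:2].mean(0),np.ones(k.sum())],P[k][:,2],rcond=None)[0].round(4),'res top',np.median(P[g][:,2]),'rim',n.sum(),np.median(P[n][:,2]) if n.any() else None)
                                 ~~~~~~~~~~~~~^^^^^^^^^^^^^^^^^^^^^^
    return _quantile_unchecked(
        a, q, axis, out, overwrite_input, method, keepdims, weights)
    return _ureduce(a,
                    func=_quantile_ureduce_func,
    ...<5 lines>...
                    overwrite_input=overwrite_input,
                    method=method)
    r = func(a, **kwargs)
    result = _quantile(arr,
                       quantiles=q,
    ...<2 lines>...
                       out=out,
                       weights=wgt)
    slices_having_nans = np.isnan(arr[-1, ...])
                                  ~~~^^^^^^^^^
IndexError: index -1 is out of bounds for axis 0 with size 0
```

```bash
sed -i 's/^k=.*/r=np.hypot(P[:,0]-.5495,P[:,1]-.0096);k=(H[:,1]>70)\&(H[:,0]>12)\&(H[:,0]<40)\&(r<.045)\&(P[:,2]>.07)\&(P[:,2]<.13)/' fl.py; sed -i '/^c=cal/a cv2.imwrite("pics/w5.png",p)' fl.py; python3 fl.py 2>&1 | tail -1
```

```text
flange top z 3825 [0.0961 0.0969 0.0977] plane [-0.0059 -0.0125  0.0972] res top 0.05077297604976028 rim 759 0.09000497518150627
```

View pics/w5.png

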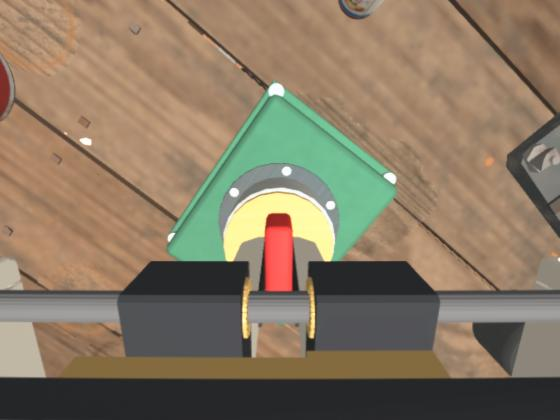

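The flange at (278,240) covers the rim. Its top reads 0.097 with about 1 mm of depth bias, so it is nearly or fully home. I'll keep turning gently until the torque rises.

apply_moves --series '[[[0, 0, 0.2], [0, 0, 0.03]], [[0, 0, 0], [0, 0, 0.03]], [[0, 0, 0], [0, 0, 0]], [[0, 0, 0], [0, 0, 0]]]'

```text
t: 15.23
tool_pos: [0.5491, 0.0095, 0.2874]
orientation: [2.986, 0.977, 0.0]
force: [0.2, 0.1, 2.2]
opening: 0.0137
gripper_force: 40.0
```

```bash
python3 st.py; python3 fl.py
```

```text
t 15.23 pos [0.5491 0.0095 0.2874] yaw 0.632 tilt [ 0.0002 -0.    ] F [0.2 0.1 2.2] T [-0.054  0.122  0.085] q6 0.862 op 0.0137
flange top z 3806 [0.096  0.0969 0.0978] plane [-0.0084 -0.0113  0.0972] res top 0.05075598030744245 rim 774 0.0900396163444742
```

apply_moves --series '[[[0, 0, 0], [0, 0, 0.025]], [[0, 0, 0], [0, 0, 0.025]], [[0, 0, 0], [0, 0, 0]], [[0, 0, 0], [0, 0, 0]]]'

```text
t: 15.62
tool_pos: [0.5491, 0.0094, 0.2874]
orientation: [3.009, 0.901, 0.0]
force: [0.2, -0.1, 2.4]
opening: 0.0136
gripper_force: 40.0
```

```bash
python3 st.py
```

```text
t 15.62 pos [0.5491 0.0094 0.2874] yaw 0.582 tilt [ 0.0003 -0.0001] F [ 0.2 -0.1  2.4] T [-0.086  0.039  0.186] q6 0.913 op 0.0136
```

apply_moves --series '[[[0, 0, 0], [0, 0, 0.025]], [[0, 0, 0], [0, 0, 0]], [[0, 0, 0], [0, 0, 0]]]'

```text
t: 15.87
tool_pos: [0.5491, 0.0094, 0.2874]
orientation: [3.021, 0.863, 0.0]
force: [0.7, -0.1, 3.0]
opening: 0.0139
gripper_force: 40.0
```

```bash
python3 st.py
```

```text
t 15.87 pos [0.5491 0.0094 0.2874] yaw 0.556 tilt [ 0.0002 -0.0001] F [ 0.7 -0.1  3. ] T [-0.028  0.017  0.243] q6 0.938 op 0.0139
```

The torque climbs at the bush's stiffness with no further turn, so the plug is home. I'll unload the twist and the spring, then let go.

apply_moves --series '[[[0, 0, -0.5], [0, 0, -0.03]], [[0, 0, -0.5], [0, 0, -0.03]], [[0, 0, -0.5], [0, 0, 0]], [[0, 0, 0], [0, 0, 0]]]'

```text
t: 16.2
tool_pos: [0.5491, 0.0094, 0.2889]
orientation: [2.994, 0.95, 0.0]
force: [1.1, -0.0, 2.1]
opening: 0.0136
gripper_force: 40.0
```

apply_moves --series '[[[0, 0, 0], [0, 0, 0]], [[0, 0, 0], [0, 0, 0]], [[0, 0, 0], [0, 0, 0]], [[0, 0, 0], [0, 0, 0]], [[0, 0, 0], [0, 0, 0]], [[0, 0, 0], [0, 0, 0]], [[0, 0, 0], [0, 0, 0]], [[0, 0, 0], [0, 0, 0]]]' --claw 0.6

```text
t: 16.87
tool_pos: [0.5491, 0.0094, 0.2888]
orientation: [-2.994, -0.95, 0.0]
force: [1.1, -0.6, 0.3]
opening: 0.0556
gripper_force: 0.0
```

apply_moves --series '[[[0, 0, -10], [0, 0, 0]], [[0, 0, -15], [0, 0, 0]], [[0, 0, -25], [0, 0, 0]], [[0, 0, -25], [0, 0, 0]], [[0, 0, -10], [0, 0, 0]], [[-15, 0, 0], [0, 0, 0]], [[-15, 0, 0], [0, 0, 0]], [[-10, 0, 0], [0, 0, 0]], [[0, 0, 0], [0, 0, 0]], [[0, 0, 0], [0, 0, 0]], [[0, 0, 0], [0, 0, 0]]]'

```text
t: 17.78
tool_pos: [0.5166, -0.0135, 0.3737]
orientation: [-2.994, -0.95, -0.0]
force: [0.1, -0.5, -0.6]
opening: 0.0559
gripper_force: 0.0
```

```bash
python3 st.py; sed -i s/w5.png/w6.png/ fl.py; python3 fl.py
```

```text
t 17.78 pos [ 0.5166 -0.0135  0.3737] yaw 0.615 tilt [0.0002 0.0002] F [ 0.1 -0.5 -0.6] T [-0.06   0.167  0.018] q6 0.831 op 0.0559
flange top z 3507 [0.096  0.0969 0.0978] plane [0.0111 0.005  0.097 ] res top 0.050747440712583025 rim 261 0.0903662926752063
```

View pics/w6.png

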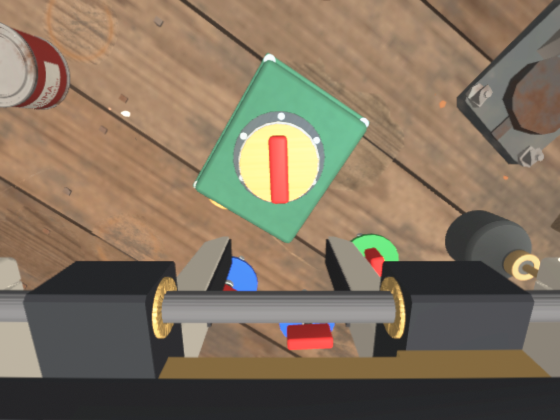

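The plug sits level in the neck at pixel (279,162), with the flange top at home height and the gripper clear. I'll hand in.

```bash
python3 -c "
from plant import robot
print(robot.close_job())"
```

```text
the job is handed in; nothing more can be done
None
```

The brass plug is screwed fully home in the filler neck and released, and the job was handed in at about 18 s; peak measured torque was about 0.25 N m and no bystander was touched.

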